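# Stamp the label of a packed cookie box

## Task

Put the shop's mark on the packed box: take the self-inking stamp out of its rest tray, set it square inside the printed panel on the box's label, and press it straight down, level, until its sprung plate bottoms out firmly on the label, holding it down for about a second so that the mark takes. The lid is only card, so press no harder than that needs and do not dent it or shove the box about; then stand the stamp back upright in its rest tray and leave the other things alone.

Things in the scene. Friction and masses are not known exactly. Their poses are not given: they have to be found in the camera images.
- stamp_grip (a point): Centre of the black grip block (60 mm x, 26 mm y, 44 mm high) of the self-inking stamp, a loose upright stamp 148 mm tall, 0.32 kg. The point is 125 mm above the stamp's underside while the handle is up. The block stands on a shoulder plate (70 x 50 mm, top 21 mm below this point) that the fingertips can push on. x, y: the stamp's long and short sides; z up. A half turn makes no difference.
- plunger (a joint): How far the stamp's handle and the flat stamping plate (52 x 32 mm) that it carries are pressed down in the frame, m: 0 = up, held there by a spring; 0.022 = the plate is level with the foot's underside and bottoms out on a flat surface. The spring takes about 4 N to start, 8 N at the bottom; any further push goes onto the surface through the plate.
- stamp_foot (a point): Centre of the underside of the stamp's flat steel foot, an open frame 70 mm (x) by 50 mm (y); same axes as the stamp, z up.
- stamp: The whole stamp (steel frame, with the handle and plate that slide in it); its origin is the centre of the underside of its foot, axes as for stamp_foot.
- rest: The stamp's shallow grey rest tray, fixed to the bench: 96 mm (x) by 76 mm (y), 12 mm high, 4 mm walls, inside 88 x 68 mm, so the stamp's foot has 9 mm to spare on each side. Origin at the centre of its underside.
- rest_floor (a point): Centre of the inner floor of the rest tray, 4 mm above the bench, where the stamp's foot stands; axes as for the tray.
- panel (a point): Centre of the printed panel, a thin dark outline 82 mm (x) by 62 mm (y) inside its lines, on the white label on the box's lid. Its height is given as for a properly closed lid, 90 mm above the bench; the real lid may stand up to 4 mm higher or lower. The stamp's foot belongs inside it, long side along x, either way round. z up.
- box: The packed brown card box, loose, about 0.9 kg: 194 mm square base with a lift-off card lid 206 mm square, about 90 mm high in all; origin at the centre of its underside. The lid rides up to 4 mm higher or lower on the contents, and its card top gives springily, a millimetre or two, under a firm press; more than about 20 N dents it.
- jar: A clear cookie jar with a red cap, 92 mm across, 123 mm high, a bystander; origin at the centre of its underside.
- tin: A yellow margarine tin, 103 mm across, 120 mm high, a bystander; origin at the centre of its underside.
- small_box: A small plain card box without a label, 130 x 130 x 60 mm, a bystander; origin at the centre of its underside.
There are look-alikes about, which are no part of the job. Of the things that look like the stamp, the middle-sized one is meant.

How it is judged:
On the way, in this order (a step that is already met when the one before it is completed fails the run):
1. the stamp is lifted out of its rest tray (z of stamp_foot in the frame of rest_floor above 0.03 m), for 0.1 s.
2. the stamp is pressed down level inside the panel, its sprung plate bottomed out firmly on the label (more than 3 N on the plate), for half a second (value of joint plunger above 0.0205 m and contact force between plunger_c0 and box above 3 N and angle between stamp_foot's own z axis and vertical below 0.04 rad and horizontal distance between stamp_foot and panel below 0.006 m and angle between the x axis of stamp_foot and the x axis of panel, either way round below 0.12 rad), for 0.5 s.
At the end, for the whole second after the job is handed in: The stamp stands upright (within 2.3 degrees) and at rest on the floor of its rest tray (within 14 mm of its centre), its handle up again; the box is within 15 mm of where it was (horizontal distance between stamp_foot and rest_floor below 0.014 m and z of stamp_foot in the frame of rest_floor below 0.003 m and angle between stamp_foot's own z axis and vertical below 0.04 rad and value of joint plunger below 0.003 m and linear speed of stamp below 0.02 m/s and distance of box from where it was at the start of the episode below 0.015 m); the robot touches nothing.
It fails at once if the lid is dented: more than 22 N on the box (contact force between any of stamp, the fingers, the arm and box above 22 N).
It fails at once if the stamping plate prints outside the panel or crooked (contact force between plunger_c0 and box above 0.5 N and (horizontal distance between stamp_foot and panel above 0.008 m or angle between the x axis of stamp_foot and the x axis of panel, either way round above 0.15 rad)).
It fails at once if the box is shoved more than 20 mm (distance of box from where it was at the start of the episode above 0.02 m).
It fails at once if a bystander is disturbed (moved more than 20 mm) (distance of any of jar, tin, small_box from where it was at the start of the episode above 0.02 m).
It also fails if it takes over 54 s, if anything falls off the work surface, if the arm or the gripper's body presses on something with over 40 N, if the wrist force passes 120 N, or if a joint passes its speed limit or range.

## Robot

A 6-joint arm with a two-finger parallel gripper is mounted at the origin on the work surface. World frame = base frame: x ahead of the robot, y to its left, z up, the work surface at z = 0. Lengths are in m, angles in rad, forces in N, time in s.
With the tool pointing down it reaches from about 0.35 to 0.85 m from the base axis. Payload 8.1 kg.
Tool frame: the origin (TCP) lies at the very end of the fingers, on their centre line; the grasp point (between the pads) lies 19 mm behind it; y points along the fingers, x is the direction in which the jaws open and shut, and the axes are right-handed (so a half turn about y gives the same grasp; the last joint's range is limited). The gripper opens to 93 mm and grips with 3 to 60 N. Pads are 15 mm wide; open, the fingers measure 128 mm over their backs; the gripper's body (75 mm by 188 mm) begins 65 mm behind the grasp point.
Start: joints at [-1.376, 0.13, 1.488, -0, 1.523, -0.085], TCP at [0.166, -0.577, 0.219] pointing down, gripper open.
Joint ranges: [-2.96, 2.96], [-0.89, 2.26], [0.02, 2.5], [-1.34, 4.48], [0, 2.73], [-2.66, 2.66]. Speed limits (rad/s): [2.39, 2.39, 2.79, 3.14, 3.14, 3.14].

## Interface

Orientations are given as a rotation vector (axis times angle).
In Python, from bench import bot, read_camera, camera_params, boxes_of gives the robot as it stands.
- The arm moves only by the tool move_arm, never from a script. Its argument "motion" is one flat list of numbers, 5 for each row, row after row: the shift along the tool's x, y, z in cm, then the turn about the tool's y in rad, then the gripper command: -1 is shut, 1 is fully open, values between are in proportion. A call has 1 to 8 rows; each row shifts and turns the commanded pose from where the row before left it, along the tool's axes as they then stand; what a row does not reach is not made up. A row lasts 1/8 s, in which the tool goes at most 62.5 mm and 10.7 degrees, less where a joint would pass 70% of its speed; a pose out of reach is approached as far as the arm can. A call is refused whole if a number of a shift passes 6.25 or a number of a turn 0.188, either way. A call with a gripper value outside its range is refused whole. The fingers move at their own pace and stop on an object; the grip force is fixed at half the most. Time passes only in rows, so rows that do not move let the fingers close. It gives the time, the measured TCP pose, the force and the opening at its end, in the units of the state.
- bot.get_state(): the state, without advancing time (a new reading comes with each control period).
- read_camera(name): name is "side" or "top" or "wrist"; returns (picture, depth): 480x640x3 uint8, red, green, blue; 480x640 float32, m along the optical axis (not along the pixel's ray), 0 where there is no reading.
- camera_params(name): a dict with "fx", "fy", "cx", "cy" (pixels), "k1" (the pictures are not rectified: a ray, as slopes to the right and down, at radius r is drawn at 1 + k1 r^2 times it, then the intrinsics apply), "R" (3x3) and "t" (3): a world point X has camera coordinates R X + t; the wrist camera has in their place "T_tool_cam" (4x4, takes a point from camera to tool coordinates, whose origin is the TCP and whose axes are the tool frame's). Camera axes: x right, y down, z forward; pixel columns grow to the right and rows downward; lengths in m; the calibration is good to about 2 mm. A picture is of the moment at which its call begins: read the wrist's pose just before it. camera_params takes no time and is no camera call.
- bot.close_job(): hands the job in, once; it reports no verdict.
Trained networks look in the newest picture that a camera, given by its name, has taken for a name from the list of things; names that differ only in an ending like _2 or _b are one class to them, and where a whole thing is asked for, a point or a joint stands for the part that bears it (a point fixed in the world has none). Each returns a list of dicts, best first, with "confidence" (0 to 1); they miss things now and then, are a little off and sometimes report something else, mostly with a low value. They report only what shows in the picture. A call takes as long as a camera call. They do not tell look-alikes from the thing itself.
- boxes_of(camera, name): "box" ([left, top, right, bottom] in pixels, round what is visible of it).
The state is a dict: "t": time; "joints": joint angles; "qd": joint speeds; "joint_efforts": joint torques, N m; "eef_pos": TCP position; "ee_rot": TCP orientation; "force": force on the tool from outside, world axes, zero at the start; "torque": the same for the moment, N m; "finger_gap": opening from 0.0 (shut) to 1.0 (fully open).
Only numpy, scipy, OpenCV 4.12 (cv2) and the standard library are available. Lean on these libraries where they do the work, as an engineer would, in place of code of your own. Each camera call takes 0.05 s, during which the arm holds its last target.

## Working session

There is one attempt and no reset: what is moved stays moved. The work goes in short steps, Python scripts to look and compute and a tool call to move; the robot and the scene stay as the last step left them, time stands still between calls to the robot, and variables do not carry over. Pictures are saved under pics/ and viewed, and the job is handed in when it is done.

Besides the shell and the picture viewer there is one more tool, called after "Request:" by a JSON object that holds its "fn" and its "kwargs", one argument or row to a line. move_arm: Moves the arm, as the interface text tells. Its arguments: {"type":"object","properties":{"motion":{"type":"array"}},"required":["motion"]}

```bash
ls; mkdir -p pics; python3 - <<'E'
from bench import bot, read_camera, camera_params, boxes_of
import cv2,json
import numpy as np
s=bot.get_state(); print({k:np.round(v,4).tolist() for k,v in s.items()})
for c in ["side","top","wrist"]:
    p,d=read_camera(c); cv2.imwrite(f"pics/{c}0.png",p[:,:,::-1]); np.save(f"pics/{c}0_d.npy",d)
    pr=camera_params(c); print(c,{k:np.round(v,4).tolist() for k,v in pr.items()})
    for n in ["stamp","rest","box","panel","stamp_grip"]:
        try: print(n,[(np.round(b["box"]).tolist(),round(b["confidence"],2)) for b in boxes_of(c,n)])
        except Exception as e: print(n,e)
E
```

```text
pics
{'t': 0.0, 'joints': [-1.3764, 0.1312, 1.4893, -0.0, 1.523, -0.0854], 'qd': [0.0002, 0.0003, -0.001, -0.0011, -0.0015, 0.0017], 'joint_efforts': [0.0007, -55.9832, -49.1759, 0.0766, 0.035, -0.0001], 'eef_pos': [0.1656, -0.5761, 0.2176], 'ee_rot': [-1.3274, 1.0016, -0.9993], 'force': [0.0294, -0.2692, -0.5693], 'torque': [0.0008, 0.0036, -0.0118], 'finger_gap': 1.002}
side {'fx': 589.1744, 'fy': 589.1744, 'cx': 319.3661, 'cy': 244.4693, 'k1': 0.0137, 'R': [[-0.8848, -0.466, -0.005], [-0.3478, 0.6672, -0.6587], [0.3103, -0.5811, -0.7524]], 't': [0.5263, 0.2922, 1.0231]}
stamp [([422.0, 180.0, 489.0, 280.0], 0.94), ([386.0, 165.0, 408.0, 192.0], 0.93), ([368.0, 184.0, 412.0, 250.0], 0.83)]
rest [([360.0, 220.0, 408.0, 254.0], 0.71)]
box [([241.0, 294.0, 398.0, 448.0], 0.9), ([365.0, 184.0, 410.0, 254.0], 0.62)]
panel [([238.0, 291.0, 398.0, 450.0], 0.83), ([359.0, 219.0, 411.0, 257.0], 0.49)]
stamp_grip [([429.0, 178.0, 492.0, 262.0], 0.85), ([374.0, 185.0, 411.0, 241.0], 0.6), ([386.0, 166.0, 407.0, 186.0], 0.53)]
top {'fx': 545.2575, 'fy': 545.2575, 'cx': 307.9701, 'cy': 246.6709, 'k1': -0.063, 'R': [[-0.0105, -0.9998, 0.0173], [-0.9894, 0.0079, -0.1448], [0.1446, -0.0187, -0.9893]], 't': [-0.0084, 0.6024, 1.1879]}
stamp [([364.0, 319.0, 428.0, 366.0], 0.96), ([419.0, 250.0, 449.0, 281.0], 0.86), ([372.0, 258.0, 404.0, 299.0], 0.71)]
rest [([362.0, 258.0, 402.0, 304.0], 0.78)]
box [([165.0, 249.0, 270.0, 347.0], 0.66), ([104.0, 175.0, 164.0, 229.0], 0.47)]
panel [([164.0, 246.0, 268.0, 351.0], 0.85)]
stamp_grip [([373.0, 322.0, 426.0, 369.0], 0.73), ([426.0, 255.0, 449.0, 275.0], 0.7), ([375.0, 260.0, 405.0, 292.0], 0.61)]
wrist {'fx': 395.2389, 'fy': 395.2389, 'cx': 309.1455, 'cy': 239.0243, 'k1': -0.0622, 'T_tool_cam': [[1.0, 0.001, -0.0004, -0.0008], [0.0007, -0.2835, 0.959, -0.1667], [0.0009, -0.959, -0.2835, 0.08], [0.0, 0.0, 0.0, 1.0]]}
stamp []
rest []
box []
panel []
stamp_grip []
```

View pics/side0.png

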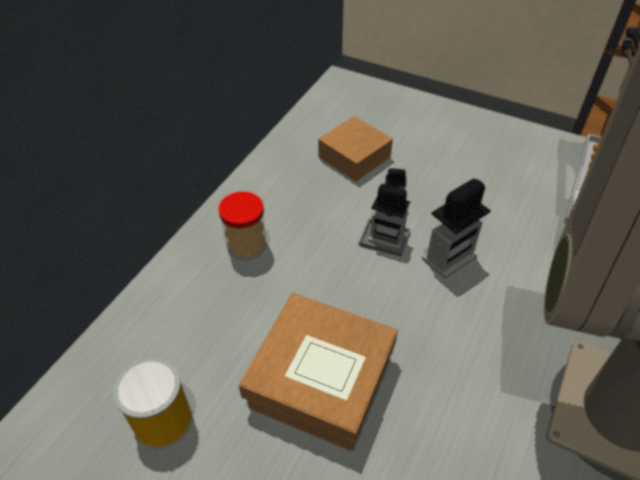

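View pics/top0.png

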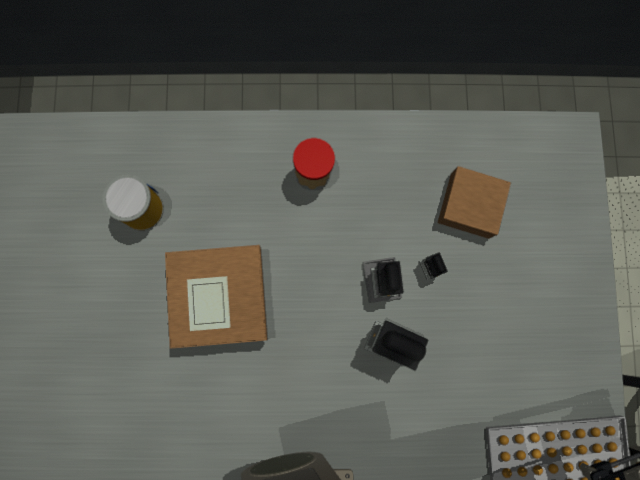

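View pics/wrist0.png

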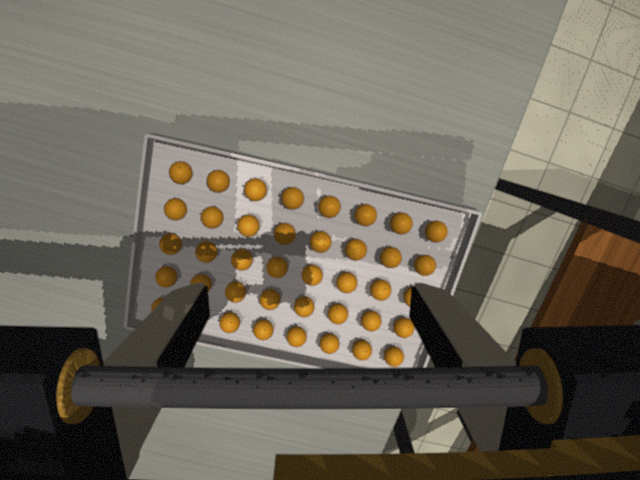

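Three stamp look-alikes in top: (388,279) in the grey tray, (400,345) large, (434,265) small. The one in the tray is middle-sized, so it fits. I'll confirm it in a crop and measure.

```bash
cat > h.py <<'E'
import numpy as np, cv2
from bench import bot, read_camera, camera_params, boxes_of
from scipy.spatial.transform import Rotation as Rn
def extr(c,st=None):
    p=camera_params(c)
    if "R" in p:
        R=np.array(p["R"]);t=np.array(p["t"]); return R.T,-R.T@t,p
    T=np.array(p["T_tool_cam"]);Rt=Rn.from_rotvec(st["ee_rot"]).as_matrix()
    return Rt@T[:3,:3],Rt@T[:3,3]+np.array(st["eef_pos"]),p
def rays(uv,p):
    K=np.array([[p["fx"],0,p["cx"]],[0,p["fy"],p["cy"]],[0,0,1.]])
    q=cv2.undistortPoints(np.asarray(uv,float).reshape(-1,1,2),K,np.array([p["k1"],0,0,0.]))[:,0]
    return np.c_[q,np.ones(len(q))]
def cloud(c,d,st=None):
    Rw,o,p=extr(c,st); v,u=np.mgrid[:480,:640]
    r=rays(np.stack([u,v],-1).reshape(-1,2),p)
    return ((r*d.reshape(-1,1))@Rw.T+o).reshape(480,640,3)
def atz(c,uv,z,st=None):
    Rw,o,p=extr(c,st); r=rays(uv,p)@Rw.T
    return o+r*((z-o[2])/r[:,2])[:,None]
def proj(c,X,st=None):
    Rw,o,p=extr(c,st); q=(np.asarray(X).reshape(-1,3)-o)@Rw; q=q[:,:2]/q[:,2:]
    q=q*(1+p["k1"]*(q**2).sum(1))[:,None]
    return q*[p["fx"],p["fy"]]+[p["cx"],p["cy"]]
E
python3 - <<'E'
from h import *
def big(n,x0,y0,x1,y1,s):
    im=cv2.imread(f"pics/{n}0.png")[y0:y1,x0:x1]; return cv2.resize(im,None,fx=s,fy=s,interpolation=cv2.INTER_CUBIC)
cv2.imwrite("pics/c1.png",big("top",350,240,460,380,4)); cv2.imwrite("pics/c2.png",big("side",350,150,500,290,4))
cv2.imwrite("pics/c3.png",big("top",160,240,270,355,5))
for c in ["top","side"]:
    P=cloud(c,np.load(f"pics/{c}0_d.npy"))
    B={"top":dict(mid=(360,255,410,305),big=(350,318,430,368),small=(418,248,450,285),box=(160,240,275,355)),
       "side":dict(mid=(360,182,412,256),big=(422,178,492,280),small=(384,163,410,186),box=(238,290,400,450))}[c]
    for n,(a,b,e,f) in B.items():
        q=P[b:f,a:e].reshape(-1,3); q=q[np.isfinite(q).all(1)]
        zt=np.percentile(q[:,2],98); t=q[q[:,2]>zt-(0.02)]
        r=cv2.minAreaRect(t[:,:2].astype(np.float32)*1000)
        print(c,n,"ztop",round(zt,4),"median",t.mean(0).round(4),"rect",np.round(r[0],1),np.round(r[1],1),round(r[2],1))
E
```

```text
top mid ztop 0.1522 median [ 0.5216 -0.1793  0.1782] rect [ 469.3 -105.6] [ 56.5 239.8] 34.7
top big ztop 0.2064 median [ 0.3844 -0.1927  0.2169] rect [ 407.8 -117.7] [251.9  43.3] 72.9
top small ztop 0.1016 median [ 0.5507 -0.2823  0.1487] rect [ 501.8 -145.2] [ 40.6 342.9] 20.0
top box ztop 0.0955 median [0.4896 0.1866 0.0971] rect [494.5 154.1] [207.7 278.6] 4.4
side mid ztop 0.1487 median [ 0.5135 -0.1482  0.1739] rect [376.8 218.2] [ 58.8 888.3] 20.4
side big ztop 0.2023 median [ 0.3795 -0.16    0.2222] rect [335.6 207.4] [ 63.3 889.2] 7.0
side small ztop 0.1462 median [ 0.499  -0.0713  0.2651] rect [398.6 226.1] [ 14.2 888.6] 18.6
side box ztop 0.0918 median [0.4863 0.2016 0.0937] rect [444.2 374.2] [239.1 622.1] 14.7
```

View pics/c1.png

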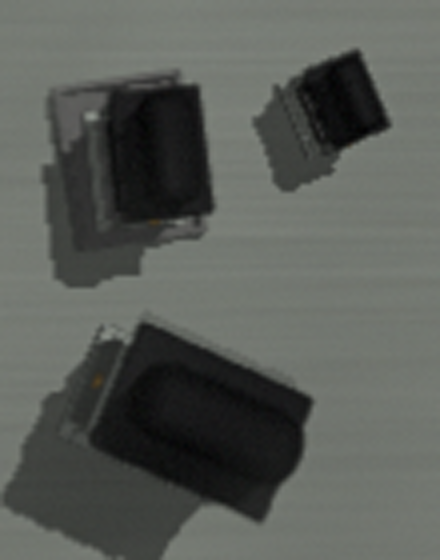

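View pics/c3.png

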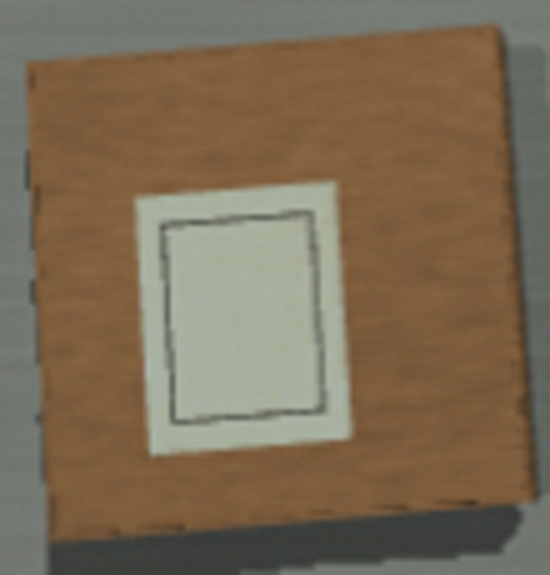

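View pics/c2.png

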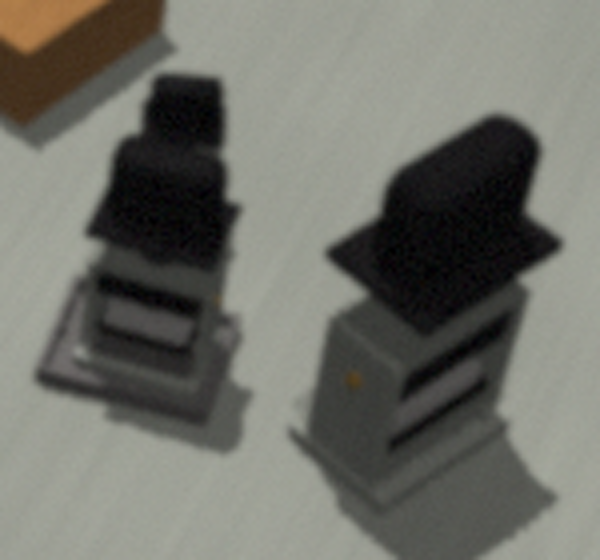

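```bash
python3 - <<'E'
from h import *
c=np.array([[163,224],[312,211],[325,411],[174,423]])/5.+[160,240]
for z in (.088,.09,.094):
    X=atz("top",c,z); print(z,X.mean(0).round(4), np.linalg.norm(X[0]-X[1]).round(4),np.linalg.norm(X[1]-X[2]).round(4), np.degrees(np.arctan2(*(X[0]-X[3])[[1,0]])).round(2))
for cam,bx in (("top",dict(mid=((360,255,410,305),.11,.16),big=((350,318,430,368),.17,.22),small=((418,248,450,285),.07,.11),box=((160,240,275,355),.08,.1),lab=((195,285,222,321),.08,.1)))
   ,("side",dict(mid=((360,182,412,240),.12,.16),big=((422,178,492,280),.17,.22),box=((238,290,400,450),.08,.1),lab=((300,345,350,385),.08,.1)))):
    P=cloud(cam,np.load(f"pics/{cam}0_d.npy"))
    for n,((a,b,e,f),z0,z1) in bx.items():
        q=P[b:f,a:e].reshape(-1,3); q=q[(q[:,2]>z0)&(q[:,2]<z1)]
        r=cv2.minAreaRect(q[:,:2].astype(np.float32)*1000)
        print(cam,n,len(q),"z med",np.median(q[:,2]).round(4),q[:,2].max().round(4),"rect",np.round(r[0],1),np.round(r[1],1),round(r[2],1), np.percentile(q,[2,98],axis=0).round(3).tolist())
R=Rn.from_rotvec(bot.get_state()["ee_rot"]).as_matrix(); print(R.round(3))
E
```

```text
0.088 [0.4748 0.201  0.088 ] 0.0644 0.0858 4.15
0.09 [0.4747 0.2007 0.09  ] 0.0643 0.0857 4.15
0.094 [0.4745 0.2001 0.094 ] 0.0641 0.0854 4.15
top mid 430 z med 0.1486 0.1552 rect [ 524.7 -185.8] [66.7 48.4] 4.6 [[0.496, -0.199, 0.11], [0.553, -0.165, 0.154]]
top big 802 z med 0.2026 0.2102 rect [ 383.5 -197.6] [85.  36.3] 65.0 [[0.358, -0.233, 0.179], [0.409, -0.158, 0.208]]
top small 249 z med 0.0949 0.1059 rect [ 556.7 -297.5] [47.5 33.6] 21.0 [[0.535, -0.314, 0.07], [0.577, -0.277, 0.103]]
top box 9287 z med 0.091 0.0988 rect [491.7 188.5] [207.8 209.2] 4.3 [[0.391, 0.087, 0.086], [0.59, 0.287, 0.096]]
top lab 968 z med 0.0914 0.0988 rect [476.7 202.1] [57.4 75.2] 89.9 [[0.439, 0.174, 0.086], [0.514, 0.23, 0.096]]
side mid 495 z med 0.142 0.1522 rect [ 525.7 -184. ] [59.9 28.7] 2.7 [[0.497, -0.195, 0.121], [0.553, -0.17, 0.151]]
side big 880 z med 0.1976 0.2069 rect [ 384.4 -193. ] [83.  34.9] 64.5 [[0.358, -0.225, 0.171], [0.411, -0.156, 0.204]]
side box 13310 z med 0.0889 0.0949 rect [492.8 188.7] [207.3 209.1] 4.2 [[0.391, 0.091, 0.085], [0.59, 0.292, 0.092]]
side lab 1992 z med 0.0892 0.094 rect [479.  199.9] [84.5 77.1] 27.9 [[0.435, 0.157, 0.086], [0.524, 0.243, 0.092]]
[[ 0.276 -0.     0.961]
 [-0.961 -0.     0.276]
 [ 0.    -1.    -0.   ]]
```

The crop confirms it. Only the middle-sized stamp (top px (388,279), 152 mm top) stands in the tray; the big one is 206 mm tall and the small one about 102 mm. I'll move above it to look with the wrist camera.

Request:
{"fn": "move_arm", "kwargs": {
  "motion": [-2.8,-1.0,4.5,0,1,-2.8,-1.0,4.5,0,1,-2.8,-1.0,4.5,0,1,-2.8,-1.0,4.5,0,1,-2.8,-1.0,4.5,0,1,-2.8,-1.0,4.5,0,1,-2.8,-1.0,4.5,0,1,-2.8,-1.0,4.5,0,1]
}}

```text
t: 1.9
eef_pos: [0.4508, -0.2605, 0.2992]
ee_rot: [-1.329, 1.0, -1.001]
force: [0.9, -0.1, -0.7]
finger_gap: 1.0
```

Request:
{"fn": "move_arm", "kwargs": {
  "motion": [-2.8,0,4.5,0,1,-2.8,0,4.5,0,1,0,0,0,0.12,1,0,0,0,0.11,1,0,0,0,0,1,0,0,0,0,1]
}}

```text
t: 2.65
eef_pos: [0.5208, -0.1834, 0.2987]
ee_rot: [-1.233, 1.171, -1.171]
force: [-0.2, -0.5, 0.1]
finger_gap: 1.002
```

```bash
python3 - <<'E'
from h import *
import json
s=bot.get_state(); p,d=read_camera("wrist"); cv2.imwrite("pics/w1.png",p[:,:,::-1]); np.save("pics/w1_d.npy",d)
json.dump({k:np.array(v).tolist() for k,v in s.items()},open("pics/w1.json","w"))
print(s["t"],s["eef_pos"],s["force"],Rn.from_rotvec(s["ee_rot"]).as_matrix().round(3))
P=cloud("wrist",d,s)
u=proj("wrist",[[.525,-.184,.152]],s)[0]; print(u)
m=(P[...,2]>.135)&(P[...,2]<.165)&(abs(P[...,0]-.525)<.06)&(abs(P[...,1]+.184)<.05)
q=P[m]; print(len(q),np.median(q[:,2])); r=cv2.minAreaRect(q[:,:2].astype(np.float32)*1000); print(r, np.percentile(q,[1,99],axis=0))
E
```

```text
2.65 [ 0.520821   -0.18341811  0.29867861] [-0.19772036 -0.4833024   0.09983202] [[ 0.052  0.     0.999]
 [-0.999 -0.     0.052]
 [ 0.    -1.     0.   ]]
[311.48189476 218.93779955]
2095 0.15141986176015865
((526.8748779296875, -185.6677703857422), (59.75676345825195, 25.78391456604004), 3.6626858711242676) [[ 0.49983681 -0.19882925  0.1396568 ]
 [ 0.556217   -0.17244162  0.15414301]]
```

View pics/w1.png

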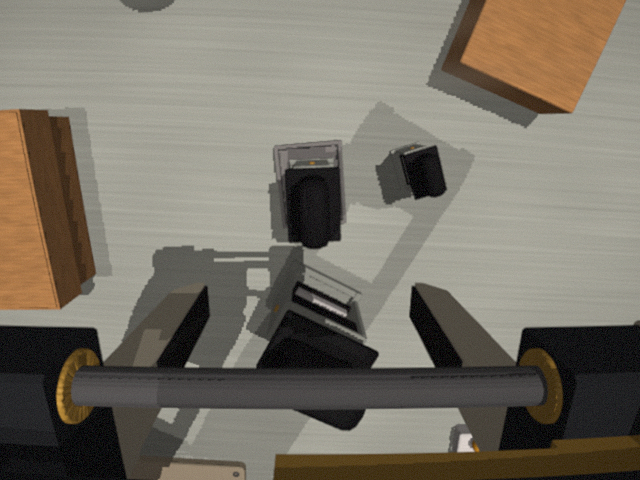

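The wrist view shows the stamp's grip at px (313,205), with the tray behind it and the small stamp at (424,172). The footprint fit is 59.8×25.8 mm at (0.527,-0.186), yaw 3.7°, top 151 mm, which matches the description. Next I'll align and descend.

Request:
{"fn": "move_arm", "kwargs": {
  "motion": [0.2,0,0.6,-0.01,1,0,4.5,0,0,1,0,4.5,0,0,1,0,4.5,0,0,1,0,3.0,0,0,1,0,1.5,0,0,1,0,0,0,0,1]
}}

```text
t: 3.58
eef_pos: [0.5266, -0.1849, 0.1179]
ee_rot: [-1.238, 1.166, -1.164]
force: [0.5, -0.3, -0.3]
finger_gap: 1.002
```

```bash
python3 - <<'E'
from h import *
s=bot.get_state(); print(s["t"],s["eef_pos"],s["force"],s["ee_rot"])
p,d=read_camera("wrist"); cv2.imwrite("pics/w2.png",p[:,:,::-1])
p,d=read_camera("side"); cv2.imwrite("pics/s2.png",cv2.resize(p[120:300,330:530,::-1],None,fx=3.5,fy=3.2))
E
```

```text
3.575 [ 0.52658239 -0.18487949  0.11793244] [ 0.52136178 -0.32838951 -0.29215459] [-1.23757073  1.16628036 -1.16353627]
```

View pics/w2.png

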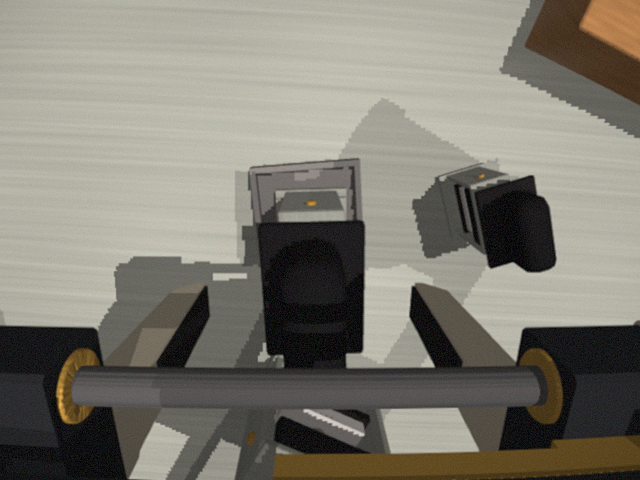

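View pics/s2.png

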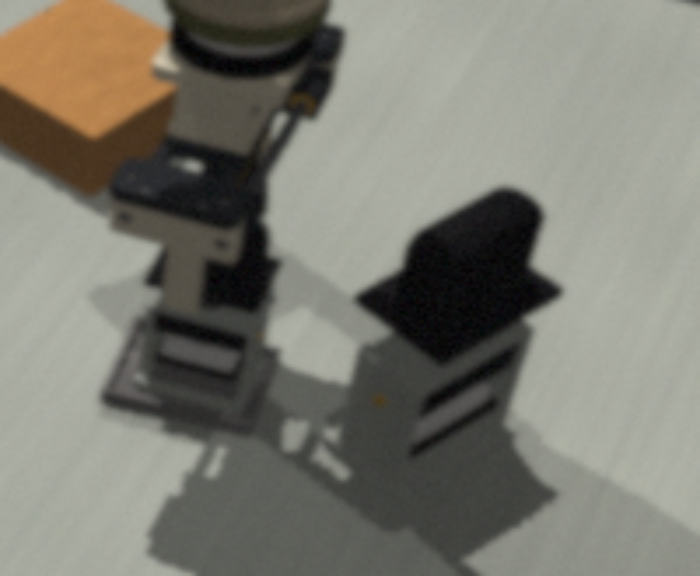

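Stamp centred between the fingers (px 312 against jaw mid 311). I'll go down 8 mm and close.

Request:
{"fn": "move_arm", "kwargs": {
  "motion": [0,0.8,0,0,1,0,0,0,0,1,0,0,0,0,0,0,0,0,0,-1,0,0,0,0,-1,0,0,0,0,-1,0,0,0,0,-1,0,0,0,0,-1]
}}

```text
t: 4.68
eef_pos: [0.527, -0.185, 0.1106]
ee_rot: [-1.237, 1.165, -1.165]
force: [-0.2, 0.2, -0.1]
finger_gap: 0.402
```

Request:
{"fn": "move_arm", "kwargs": {
  "motion": [0,0,0,0,-1,0,0,0,0,-1,0,0,0,0,-1,0,0,0,0,-1]
}}

```text
t: 5.18
eef_pos: [0.527, -0.185, 0.1105]
ee_rot: [-1.237, 1.165, -1.165]
force: [-0.3, -1.5, -1.4]
finger_gap: 0.279
```

Gripped (26 mm). I'll lift.

Request:
{"fn": "move_arm", "kwargs": {
  "motion": [0,-0.5,0,0,-1,0,-1.5,0,0,-1,0,-3.0,0,0,-1,0,-4.0,0,0,-1,0,-4.0,0,0,-1,0,-2.0,0,0,-1,0,0,0,0,-1,0,0,0,0,-1]
}}

```text
t: 6.18
eef_pos: [0.5262, -0.1846, 0.2587]
ee_rot: [-1.238, 1.167, -1.163]
force: [0.2, -0.4, -4.0]
finger_gap: 0.276
```

```bash
python3 - <<'E'
from h import *
s=bot.get_state(); print(s["t"],s["eef_pos"],s["force"],s["finger_gap"])
p,d=read_camera("wrist"); cv2.imwrite("pics/w3.png",p[:,:,::-1])
p,d=read_camera("side"); cv2.imwrite("pics/s3.png",cv2.resize(p[70:270,310:510,::-1],None,fx=3,fy=3)); np.save("pics/s3_d.npy",d);cv2.imwrite("pics/s3f.png",p[...,::-1])
# predicted foot & plate corners for upright
R=Rn.from_rotvec(s["ee_rot"]).as_matrix(); ex=R[:,2];ey=-R[:,0]
for dz in (-.1065,-.0025):
    c=s["eef_pos"]+np.array([0,0,dz]); print(dz,((proj("side",[c+a*.035*ex+b*.025*ey for a in(-1,1) for b in (-1,1)])-[310,70])*3).round(0).tolist())
E
```

```text
6.175 [ 0.52624666 -0.18463202  0.25866609] [ 0.1909983  -0.38235245 -3.98278058] 0.2756327956723069
-0.1065 [[309.0, 343.0], [285.0, 391.0], [211.0, 315.0], [184.0, 361.0]]
-0.0025 [[328.0, 221.0], [303.0, 269.0], [223.0, 193.0], [195.0, 239.0]]
```

View pics/s3.png

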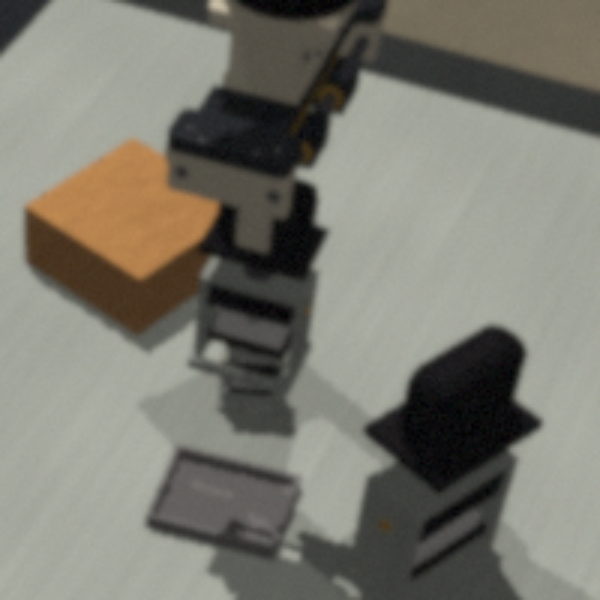

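View pics/w3.png

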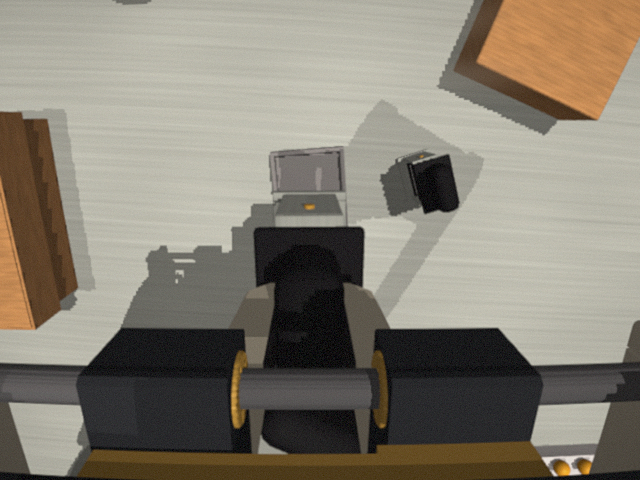

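The stamp is held upright; the projected and seen foot corners agree to about 2 mm. The tray is now free at (225,505) in the crop. I'll carry the stamp to a point short of the panel, so the wrist camera can see the panel ahead of it.

Request:
{"fn": "move_arm", "kwargs": {
  "motion": [-2.0,0,-0.6,0,-1,-4.0,0,-1.3,0,-1,-4.5,0,-1.5,0,-1,-4.5,0,-1.5,0,-1,-4.5,0,-1.5,0,-1,-4.5,0,-1.5,0,-1,-4.5,0,-1.5,0,-1,-4.5,0,-1.5,0,-1]
}}

```text
t: 7.28
eef_pos: [0.3966, 0.1397, 0.26]
ee_rot: [-1.237, 1.165, -1.164]
force: [0.4, 0.5, -3.2]
finger_gap: 0.277
```

Request:
{"fn": "move_arm", "kwargs": {
  "motion": [-4.0,0,-1.3,-0.01,-1,-2.3,0,-0.6,0,-1,0,0,0,0,-1,0,0,0,0,-1]
}}

```text
t: 7.78
eef_pos: [0.375, 0.1993, 0.2602]
ee_rot: [-1.242, 1.157, -1.157]
force: [0.6, -0.1, -4.2]
finger_gap: 0.283
```

```bash
python3 - <<'E'
from h import *
import json
s=bot.get_state(); p,d=read_camera("wrist"); cv2.imwrite("pics/w4.png",p[:,:,::-1]); np.save("pics/w4_d.npy",d)
json.dump({k:np.array(v).tolist() for k,v in s.items()},open("pics/w4.json","w"))
print(s["t"],s["eef_pos"],s["force"],s["ee_rot"]); print(Rn.from_rotvec(s["ee_rot"]).as_matrix().round(4))
for c in("side","top"):
    p,d=read_camera(c); cv2.imwrite(f"pics/{c}4.png",p[:,:,::-1]); np.save(f"pics/{c}4_d.npy",d)
cv2.imwrite("pics/s4c.png",cv2.resize(cv2.imread("pics/side0.png")[320:410,270:390],None,fx=6,fy=6,interpolation=cv2.INTER_CUBIC))
E
```

```text
7.775 [0.3750359  0.19933701 0.26020384] [ 0.59774289 -0.14444222 -4.19126657] [-1.24243685  1.15732105 -1.15732624]
[[ 7.030e-02 -5.000e-04  9.975e-01]
 [-9.975e-01 -5.000e-04  7.030e-02]
 [ 5.000e-04 -1.000e+00 -5.000e-04]]
```

View pics/w4.png

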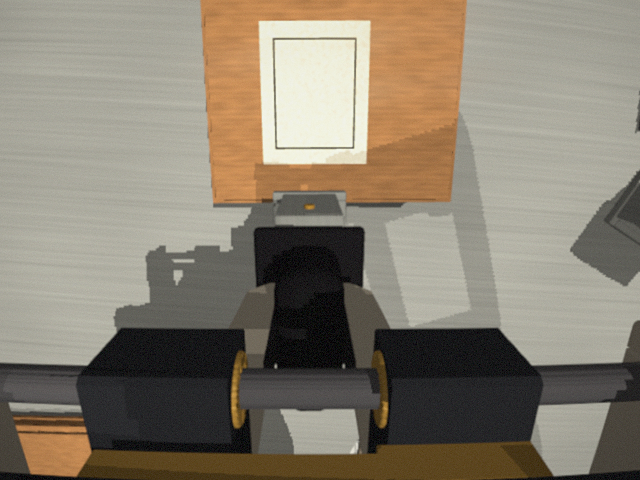

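View pics/s4c.png

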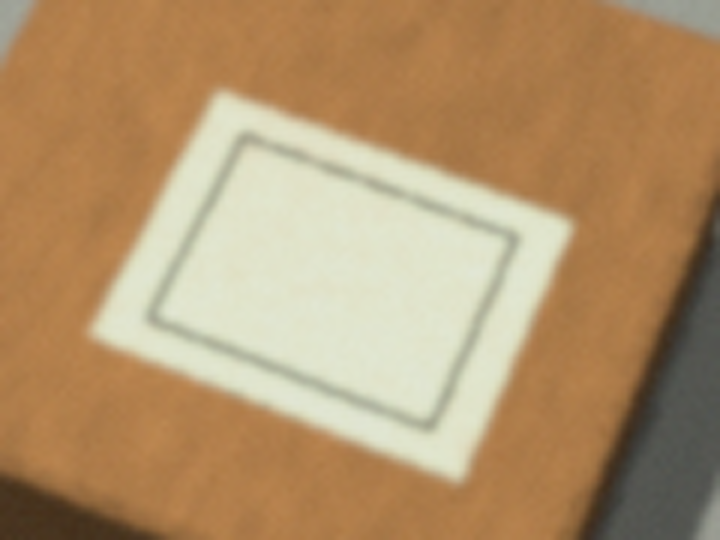

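View pics/side4.png

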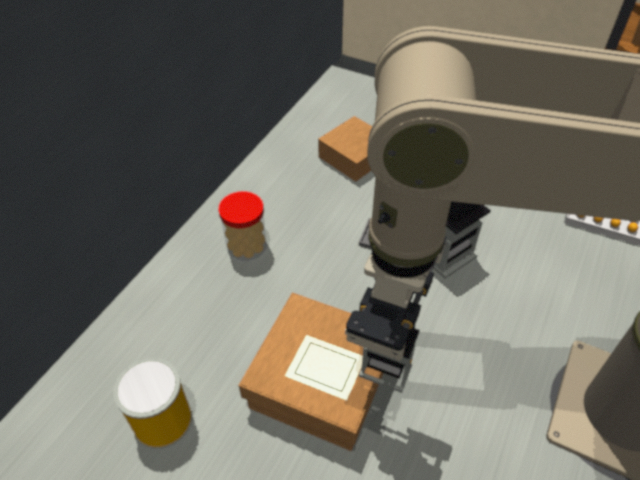

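```bash
python3 - <<'E'
from h import *
import json
s=json.load(open("pics/w4.json"))
g=cv2.imread("pics/w4.png"); 
cv2.imwrite("pics/w4p.png",cv2.resize(g[20:165,255:375],None,fx=4,fy=4,interpolation=cv2.INTER_CUBIC))
cv2.imwrite("pics/w4s.png",cv2.resize(g[180:300,230:390],None,fx=5,fy=5,interpolation=cv2.INTER_CUBIC))
w=np.array([[274.5,38.5],[355,38.5],[354.5,148.5],[275.5,149]])
sd=(np.array([[152,322],[243,136],[516,238],[434,428]])+.5)/6-.5+[270,320]
tp=(np.array([[163,224],[312,211],[325,411],[174,423]])+.5)/5-.5+[160,240]
for z in (.086,.09,.094):
  for n,c,uv,st in(("w","wrist",w,s),("s","side",sd,None),("t","top",tp,None)):
    X=atz(c,uv,z,st); print(z,n,X.mean(0).round(4),"d",[np.linalg.norm(X[i]-X[(i+1)%4]).round(4) for i in range(4)])
    if z==.09: print("   yaw",np.degrees(np.arctan2(*(X[0]-X[3])[[1,0]])).round(2),np.degrees(np.arctan2(*(X[1]-X[2])[[1,0]])).round(2),np.degrees(np.arctan2(*(X[0]-X[1])[[1,0]])).round(2)-90)
d=np.load("pics/w4_d.npy"); P=cloud("wrist",d,s); q=P[45:140,285:345]; print("label z wrist",np.median(q[...,2]))
R=Rn.from_rotvec(s["ee_rot"]).as_matrix(); e=np.array(s["eef_pos"])
tool=lambda L: np.array(L)@R.T+e
print("pred shoulder front",(proj("wrist",tool([[-.025,.0025,.035],[.025,.0025,.035],[-.025,.1065,.035],[.025,.1065,.035]]),s)).round(1).tolist())
# tool-frame points of front face of stamp
Pt=(P-e)@R
for (r,c) in ((200,310),(207,310),(215,290),(215,330),(235,270),(235,350)): print((r,c),Pt[r,c].round(4))
# tray from side s3f
t=np.array([[180,450],[300,480],[272,556],[148,524]])/3+[310,70]
X=atz("side",t,.012);print("tray",X.mean(0),np.degrees(np.arctan2(*(X[1]-X[2])[[1,0]])),[np.linalg.norm(X[i]-X[(i+1)%4]).round(4) for i in range(4)])
E
```

```text
0.086 w [0.4767 0.2029 0.086 ] d [np.float64(0.0639), np.float64(0.0862), np.float64(0.0668), np.float64(0.0866)]
0.086 s [0.4768 0.2012 0.086 ] d [np.float64(0.0646), np.float64(0.0843), np.float64(0.0633), np.float64(0.0838)]
0.086 t [0.4757 0.2022 0.086 ] d [np.float64(0.0645), np.float64(0.086), np.float64(0.0647), np.float64(0.0855)]
0.09 w [0.4765 0.2029 0.09  ] d [np.float64(0.0632), np.float64(0.0852), np.float64(0.066), np.float64(0.0856)]
   yaw 3.45 5.37 4.1299999999999955
0.09 s [0.4758 0.2032 0.09  ] d [np.float64(0.0643), np.float64(0.084), np.float64(0.063), np.float64(0.0834)]
   yaw 5.16 4.31 5.3799999999999955
0.09 t [0.4755 0.2016 0.09  ] d [np.float64(0.0643), np.float64(0.0857), np.float64(0.0645), np.float64(0.0852)]
   yaw 4.15 4.3 4.560000000000002
0.094 w [0.4762 0.203  0.094 ] d [np.float64(0.0624), np.float64(0.0842), np.float64(0.0652), np.float64(0.0846)]
0.094 s [0.4747 0.2052 0.094 ] d [np.float64(0.064), np.float64(0.0836), np.float64(0.0628), np.float64(0.083)]
0.094 t [0.4754 0.2009 0.094 ] d [np.float64(0.0641), np.float64(0.0854), np.float64(0.0643), np.float64(0.0849)]
label z wrist 0.09253428970033672
pred shoulder front [[255.1, 227.6], [367.9, 227.7], [274.8, 189.3], [346.7, 189.4]]
(200, 310) [-0.0006  0.0754  0.0334]
(207, 310) [-0.0006  0.0481  0.0347]
(215, 290) [-0.0111  0.0342  0.0334]
(215, 330) [0.0097 0.0331 0.0337]
(235, 270) [-0.0182  0.      0.0323]
(235, 350) [0.0171 0.0023 0.0317]
tray [ 0.52634111 -0.17535906  0.012     ] -82.65885364791073 [np.float64(0.0913), np.float64(0.0775), np.float64(0.0911), np.float64(0.0778)]
```

View pics/w4s.png

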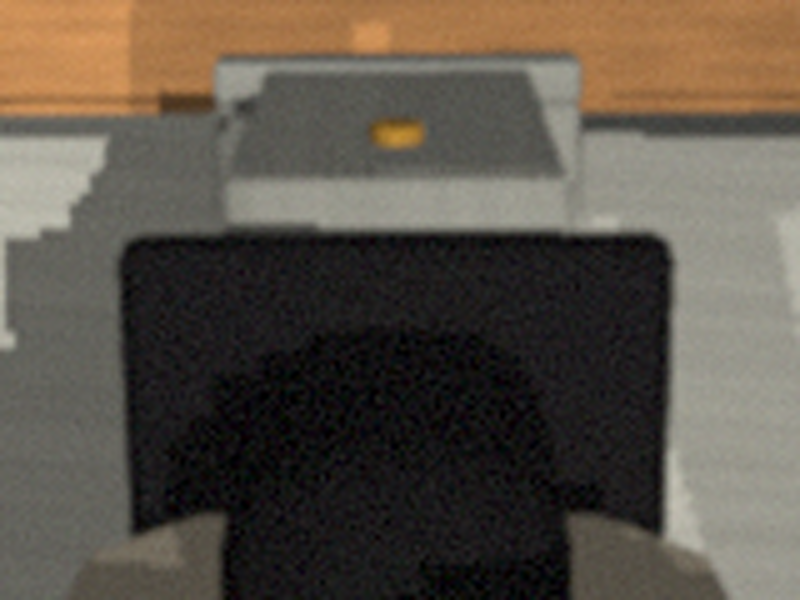

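View pics/w4p.png

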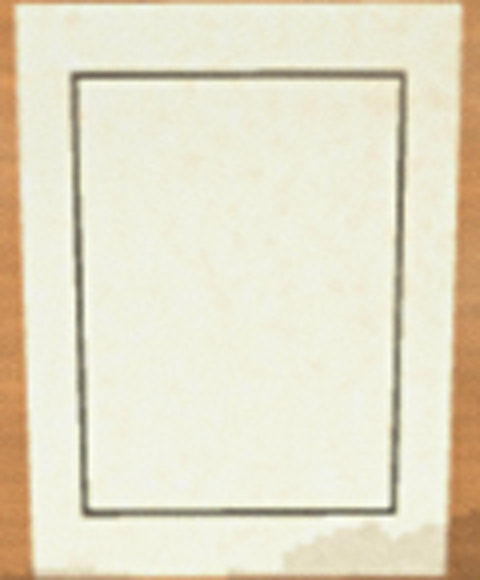

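The wrist, side and top estimates put the panel at about (0.476,0.202,0.090), yaw about 4.3°, agreeing to 1.5 mm. I'll move over it and go partway down.

Request:
{"fn": "move_arm", "kwargs": {
  "motion": [0,0,2.0,-0.005,-1,0.2,0,3.0,0,-1,0.2,0,3.0,0,-1,0,0,2.1,0,-1,0,2.0,0,0,-1,0,2.0,0,0,-1,0,1.0,0,0,-1,0,0,0,0,-1]
}}

```text
t: 8.93
eef_pos: [0.4752, 0.2028, 0.2092]
ee_rot: [-1.246, 1.155, -1.153]
force: [0.0, -0.5, -2.6]
finger_gap: 0.281
```

```bash
python3 - <<'E'
from h import *
import json
s=bot.get_state(); p,d=read_camera("wrist"); cv2.imwrite("pics/w5.png",p[:,:,::-1]); np.save("pics/w5_d.npy",d)
json.dump({k:np.array(v).tolist() for k,v in s.items()},open("pics/w5.json","w"))
print(s["t"],s["eef_pos"],s["force"],Rn.from_rotvec(s["ee_rot"]).as_matrix().round(4).tolist())
cv2.imwrite("pics/w5c.png",cv2.resize(p[100:300,220:400,::-1],None,fx=4,fy=3,interpolation=cv2.INTER_CUBIC))
p,d=read_camera("side"); cv2.imwrite("pics/s5.png",cv2.resize(p[270:410,250:400,::-1],None,fx=4,fy=4,interpolation=cv2.INTER_CUBIC))
p,d=read_camera("top"); cv2.imwrite("pics/t5.png",cv2.resize(p[240:355,160:270,::-1],None,fx=5,fy=5,interpolation=cv2.INTER_CUBIC))
E
```

```text
8.925 [0.47521182 0.20280406 0.2091594 ] [ 0.04139215 -0.48456278 -2.57578889] [[0.075, -0.0024, 0.9972], [-0.9972, -0.0007, 0.075], [0.0006, -1.0, -0.0025]]
```

View pics/w5c.png

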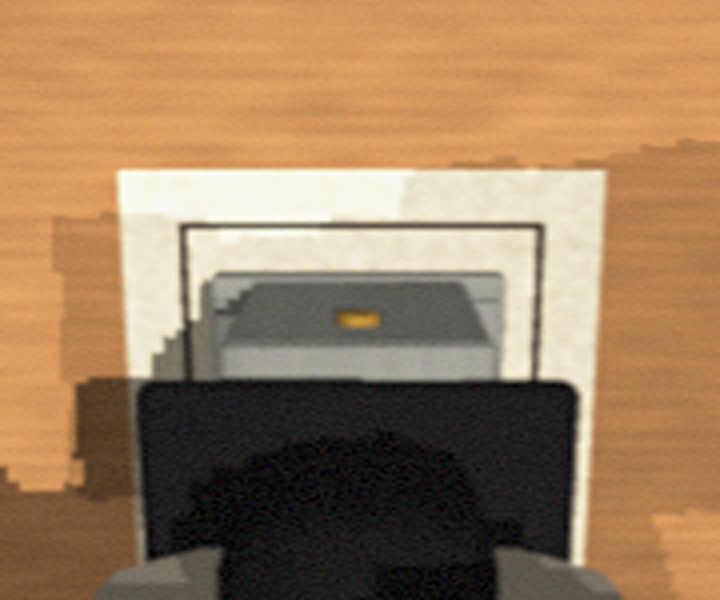

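View pics/s5.png

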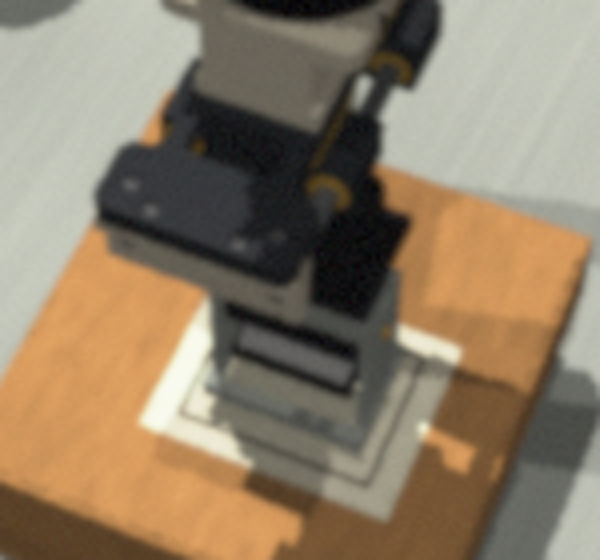

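```bash
python3 - <<'E'
from h import *
import json
s=json.load(open("pics/w5.json")); R=Rn.from_rotvec(s["ee_rot"]).as_matrix(); e=np.array(s["eef_pos"])
f=lambda uv,z:((atz("wrist",(np.array(uv)+.5)/[4,3]-.5+[220,100],z,s)-e)@R).round(4)
print("panel front",f([[182,226],[544,226]],.0905)); print("foot front", f([[215,273],[503,273]],e[2]-.1065+.002))
E
```

```text
panel front [[-0.0328  0.1185  0.0435]
 [ 0.0323  0.1186  0.0435]]
foot front [[-0.0258  0.1044  0.0344]
 [ 0.0239  0.1044  0.0345]]
```

```bash
python3 - <<'E'
import cv2
E
echo
```

```text
(no output)
```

View pics/t5.png

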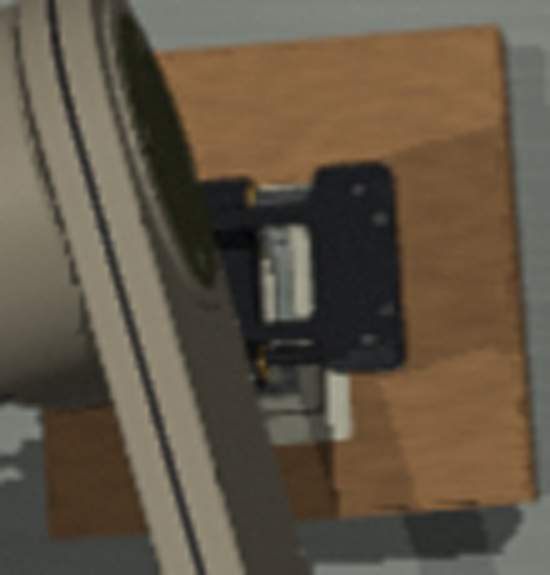

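Relative to the panel, the foot needs +0.6 mm in tool x and +1.8 mm in z. I'll shift that and approach to just above contact.

Request:
{"fn": "move_arm", "kwargs": {
  "motion": [0.06,0,0.18,0,-1,0,0.5,0,0,-1,0,0.3,0,0,-1,0,0,0,0,-1,0,0,0,0,-1]
}}

```text
t: 9.7
eef_pos: [0.4783, 0.2026, 0.2026]
ee_rot: [-1.244, 1.154, -1.154]
force: [0.2, 0.0, -3.5]
finger_gap: 0.278
```

```bash
python3 - <<'E'
from h import *
import json
s=bot.get_state(); p,d=read_camera("wrist"); cv2.imwrite("pics/w6.png",p[:,:,::-1])
json.dump({k:np.array(v).tolist() for k,v in s.items()},open("pics/w6.json","w"))
print(s["t"],s["eef_pos"],s["force"],Rn.from_rotvec(s["ee_rot"]).as_matrix().round(4).tolist())
cv2.imwrite("pics/w6c.png",cv2.resize(p[100:300,220:400,::-1],None,fx=4,fy=3,interpolation=cv2.INTER_CUBIC))
p,d=read_camera("side"); cv2.imwrite("pics/s6.png",cv2.resize(p[270:410,250:400,::-1],None,fx=4,fy=4,interpolation=cv2.INTER_CUBIC))
E
```

```text
9.7 [0.47834668 0.20258611 0.20262299] [ 1.88668535e-01  7.62053405e-04 -3.52856264e+00] [[0.0748, -0.0001, 0.9972], [-0.9972, -0.0, 0.0748], [0.0, -1.0, -0.0001]]
```

View pics/w6c.png

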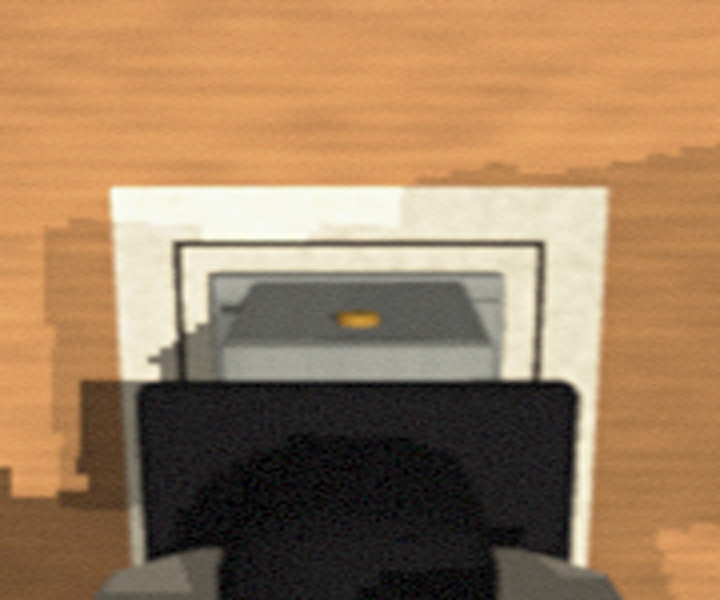

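View pics/s6.png

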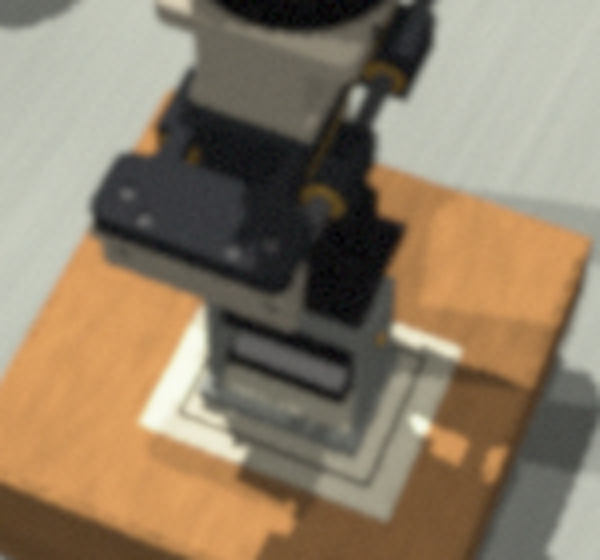

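```bash
python3 - <<'E'
from h import *
import json
s=json.load(open("pics/w6.json")); R=Rn.from_rotvec(s["ee_rot"]).as_matrix(); e=np.array(s["eef_pos"])
f=lambda uv,z:((atz("wrist",(np.array(uv)+.5)/[4,3]-.5+[220,100],z,s)-e)@R).round(4)
for z in(.088,.0905,.093):print("panel front",f([[177,242],[545,242]],z)); 
print("foot front", f([[211,273],[503,273]],e[2]-.1065+.002))
E
```

```text
panel front [[-0.0334  0.1146  0.0402]
 [ 0.0322  0.1146  0.0402]]
panel front [[-0.0331  0.1121  0.0405]
 [ 0.0319  0.1121  0.0406]]
panel front [[-0.0328  0.1096  0.0409]
 [ 0.0316  0.1096  0.0409]]
foot front [[-0.0265  0.1045  0.0344]
 [ 0.024   0.1045  0.0345]]
```

Relative error is now under 1 mm. I'll descend gradually, watching the force.

Request:
{"fn": "move_arm", "kwargs": {
  "motion": [0.05,0,-0.1,0,-1,0,0.2,0,0,-1,0,0.2,0,0,-1,0,0.2,0,0,-1,0,0,0,0,-1,0,0,0,0,-1]
}}

```text
t: 10.55
eef_pos: [0.4776, 0.202, 0.1972]
ee_rot: [-1.243, 1.154, -1.154]
force: [-1.8, -1.0, 3.4]
finger_gap: 0.276
```

Request:
{"fn": "move_arm", "kwargs": {
  "motion": [0,0.2,0,0,-1,0,0.2,0,0,-1,0,0,0,0,-1,0,0,0,0,-1]
}}

```text
t: 11.05
eef_pos: [0.4775, 0.202, 0.1928]
ee_rot: [-1.243, 1.154, -1.154]
force: [-0.2, -0.6, 3.2]
finger_gap: 0.28
```

Request:
{"fn": "move_arm", "kwargs": {
  "motion": [0,0.25,0,0,-1,0,0.25,0,0,-1,0,0.25,0,0,-1,0,0.25,0,0,-1,0,0.25,0,0,-1,0,0,0,0,-1]
}}

```text
t: 11.8
eef_pos: [0.4776, 0.2021, 0.1801]
ee_rot: [-1.243, 1.154, -1.154]
force: [-0.5, -0.2, 6.3]
finger_gap: 0.278
```

```bash
python3 - <<'E'
from h import *
import json
s=bot.get_state(); p,d=read_camera("wrist"); cv2.imwrite("pics/w7.png",p[:,:,::-1])
json.dump({k:np.array(v).tolist() for k,v in s.items()},open("pics/w7.json","w"))
print(s["t"],s["eef_pos"],s["force"],s["torque"],Rn.from_rotvec(s["ee_rot"]).as_matrix().round(4).tolist())
cv2.imwrite("pics/w7c.png",cv2.resize(p[100:300,220:400,::-1],None,fx=4,fy=3,interpolation=cv2.INTER_CUBIC))
E
```

```text
11.8 [0.47756516 0.20207268 0.18011616] [-0.53043034 -0.19426703  6.32937927] [-0.18667012  0.50315961  0.03846876] [[0.0748, 0.0004, 0.9972], [-0.9972, 0.0001, 0.0748], [-0.0001, -1.0, 0.0004]]
```

View pics/w7c.png

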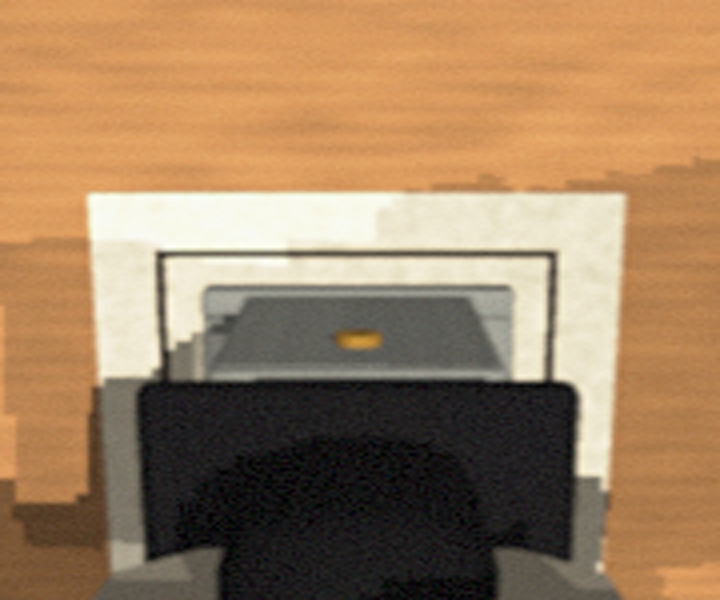

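Foot is centred inside the panel (foot 203–513, panel 157–556 in the crop) and about 7 mm behind the front line, as expected. I'll continue down in finer steps.

Request:
{"fn": "move_arm", "kwargs": {
  "motion": [0,0.1,0,0,-1,0,0.1,0,0,-1,0,0.1,0,0,-1,0,0,0,0,-1]
}}

```text
t: 12.35
eef_pos: [0.4776, 0.2021, 0.1773]
ee_rot: [-1.243, 1.154, -1.154]
force: [-1.6, -1.6, 7.3]
finger_gap: 0.278
```

Request:
{"fn": "move_arm", "kwargs": {
  "motion": [0,0.05,0,0,-1,0,0.05,0,0,-1,0,0,0,0,-1,0,0,0,0,-1]
}}

```text
t: 12.85
eef_pos: [0.4776, 0.2021, 0.1764]
ee_rot: [-1.243, 1.154, -1.154]
force: [-0.8, -1.1, 7.2]
finger_gap: 0.279
```

Request:
{"fn": "move_arm", "kwargs": {
  "motion": [0,0.04,0,0,-1,0,0,0,0,-1,0,0,0,0,-1]
}}

```text
t: 13.22
eef_pos: [0.4776, 0.2021, 0.176]
ee_rot: [-1.243, 1.154, -1.154]
force: [-1.1, -0.4, 6.1]
finger_gap: 0.284
```

Request:
{"fn": "move_arm", "kwargs": {
  "motion": [0,0.04,0,0,-1,0,0,0,0,-1,0,0,0,0,-1]
}}

```text
t: 13.6
eef_pos: [0.4776, 0.2021, 0.1756]
ee_rot: [-1.243, 1.154, -1.154]
force: [-1.1, -0.7, 7.0]
finger_gap: 0.274
```

Request:
{"fn": "move_arm", "kwargs": {
  "motion": [0,0.04,0,0,-1,0,0,0,0,-1,0,0,0,0,-1]
}}

```text
t: 13.98
eef_pos: [0.4776, 0.2021, 0.1752]
ee_rot: [-1.243, 1.154, -1.154]
force: [-0.9, -0.1, 6.9]
finger_gap: 0.281
```

Request:
{"fn": "move_arm", "kwargs": {
  "motion": [0,0.04,0,0,-1,0,0,0,0,-1,0,0,0,0,-1]
}}

```text
t: 14.35
eef_pos: [0.4776, 0.2021, 0.1748]
ee_rot: [-1.243, 1.154, -1.154]
force: [-0.9, -0.2, 6.6]
finger_gap: 0.273
```

Request:
{"fn": "move_arm", "kwargs": {
  "motion": [0,0.03,0,0,-1,0,0,0,0,-1,0,0,0,0,-1]
}}

```text
t: 14.72
eef_pos: [0.4776, 0.2021, 0.1746]
ee_rot: [-1.243, 1.154, -1.154]
force: [-1.0, -1.0, 7.2]
finger_gap: 0.275
```

Request:
{"fn": "move_arm", "kwargs": {
  "motion": [0,0.03,0,0,-1,0,0,0,0,-1,0,0,0,0,-1]
}}

```text
t: 15.1
eef_pos: [0.4776, 0.2021, 0.1745]
ee_rot: [-1.243, 1.154, -1.154]
force: [-3.1, -0.5, 7.7]
finger_gap: 0.275
```

Request:
{"fn": "move_arm", "kwargs": {
  "motion": [0,0.03,0,0,-1,0,0,0,0,-1,0,0,0,0,-1]
}}

```text
t: 15.48
eef_pos: [0.4776, 0.2021, 0.1743]
ee_rot: [-1.243, 1.154, -1.154]
force: [-3.0, -0.3, 9.5]
finger_gap: 0.281
```

Request:
{"fn": "move_arm", "kwargs": {
  "motion": [0,0.03,0,0,-1,0,0,0,0,-1,0,0,0,0,-1]
}}

```text
t: 15.85
eef_pos: [0.4777, 0.2021, 0.1742]
ee_rot: [-1.243, 1.153, -1.154]
force: [-2.2, -0.3, 10.8]
finger_gap: 0.28
```

Request:
{"fn": "move_arm", "kwargs": {
  "motion": [0,0.03,0,0,-1,0,0,0,0,-1,0,0,0,0,-1]
}}

```text
t: 16.23
eef_pos: [0.4777, 0.2021, 0.174]
ee_rot: [-1.243, 1.153, -1.154]
force: [-3.0, -0.5, 10.8]
finger_gap: 0.277
```

Request:
{"fn": "move_arm", "kwargs": {
  "motion": [0,0.03,0,0,-1,0,0,0,0,-1,0,0,0,0,-1]
}}

```text
t: 16.6
eef_pos: [0.4777, 0.2021, 0.1739]
ee_rot: [-1.243, 1.153, -1.154]
force: [-3.5, -1.8, 12.0]
finger_gap: 0.28
```

```bash
python3 - <<'E'
from h import *
for i in range(3):
    p,d=read_camera("wrist"); s=bot.get_state(); print(s["t"],s["eef_pos"].round(4),s["force"].round(2),s["torque"].round(2))
cv2.imwrite("pics/w8c.png",cv2.resize(p[100:300,220:400,::-1],None,fx=4,fy=3,interpolation=cv2.INTER_CUBIC))
p,d=read_camera("side"); cv2.imwrite("pics/s8.png",cv2.resize(p[270:410,250:400,::-1],None,fx=4,fy=4,interpolation=cv2.INTER_CUBIC))
E
```

```text
16.65 [0.4777 0.2021 0.1739] [-3.35 -1.   11.98] [-0.42  1.07  0.03]
16.7 [0.4778 0.2021 0.1739] [-4.33 -1.13 12.16] [-0.43  1.11 -0.03]
16.75 [0.4777 0.2021 0.1739] [-4.09 -1.04 11.85] [-0.42  1.04 -0.  ]
```

View pics/w8c.png

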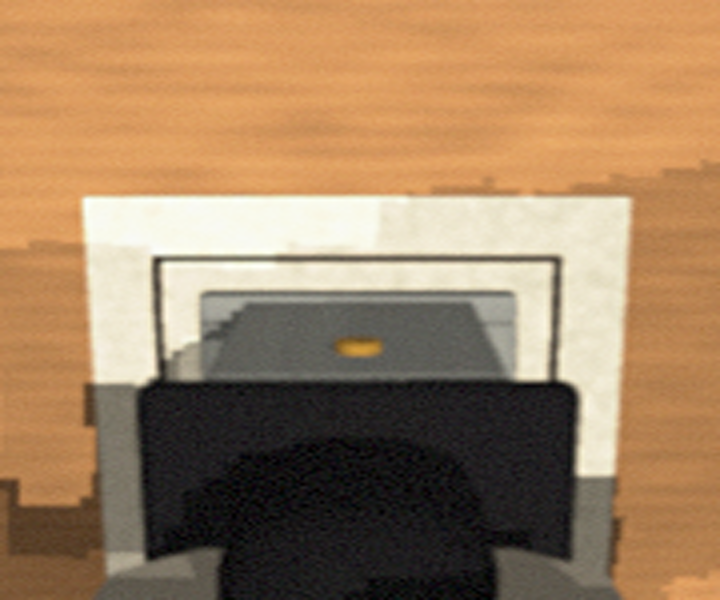

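View pics/s8.png

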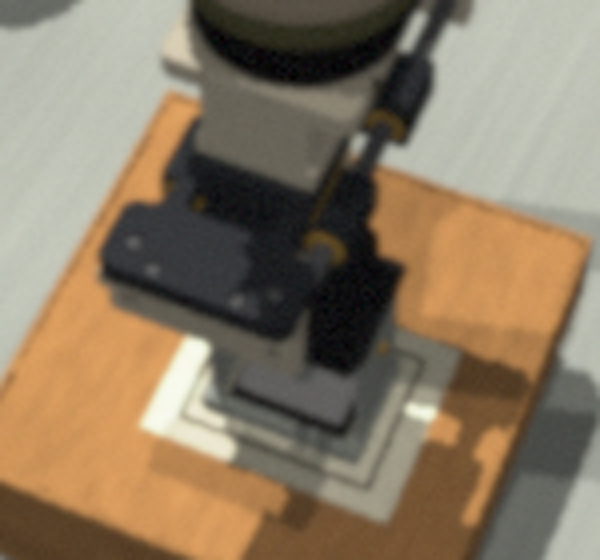

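Request:
{"fn": "move_arm", "kwargs": {
  "motion": [0,0.02,-0.04,0,-1,0,0,0,0,-1,0,0,0,0,-1]
}}

```text
t: 17.18
eef_pos: [0.4776, 0.2021, 0.1739]
ee_rot: [-1.242, 1.153, -1.154]
force: [-2.8, -0.8, 12.2]
finger_gap: 0.281
```

Request:
{"fn": "move_arm", "kwargs": {
  "motion": [0,0.03,0,0,-1,0,0,0,0,-1,0,0,0,0,-1,0,0,0,0,-1,0,0,0,0,-1]
}}

```text
t: 17.8
eef_pos: [0.4777, 0.2021, 0.1737]
ee_rot: [-1.242, 1.153, -1.155]
force: [-3.3, -1.7, 13.0]
finger_gap: 0.278
```

Request:
{"fn": "move_arm", "kwargs": {
  "motion": [0,0.04,0,0,-1,0,0,0,0,-1,0,0,0,0,-1,0,0,0,0,-1]
}}

```text
t: 18.3
eef_pos: [0.4778, 0.2022, 0.1736]
ee_rot: [-1.242, 1.152, -1.155]
force: [-4.3, -0.6, 14.8]
finger_gap: 0.276
```

Request:
{"fn": "move_arm", "kwargs": {
  "motion": [0,0,0,0,-1,0,0,0,0,-1,0,0,0,0,-1,0,0,0,0,-1,0,0,0,0,-1,0,0,0,0,-1,0,0,0,0,-1,0,0,0,0,-1]
}}

```text
t: 19.3
eef_pos: [0.4778, 0.2021, 0.1736]
ee_rot: [-1.242, 1.152, -1.155]
force: [-4.2, -1.5, 13.9]
finger_gap: 0.281
```

```bash
python3 - <<'E'
from h import *
s=bot.get_state(); p,d=read_camera("wrist");print(s["t"],s["eef_pos"].round(4),s["force"].round(2),s["torque"].round(2),Rn.from_rotvec(s["ee_rot"]).as_matrix().round(4).tolist())
cv2.imwrite("pics/w9c.png",cv2.resize(p[150:250,240:380,::-1],None,fx=5.7,fy=5.7,interpolation=cv2.INTER_CUBIC))
E
```

```text
19.3 [0.4778 0.2021 0.1736] [-4.21 -1.53 13.92] [-0.48  1.06  0.07] [[0.0748, 0.0022, 0.9972], [-0.9972, 0.0005, 0.0748], [-0.0003, -1.0, 0.0022]]
```

View pics/w9c.png

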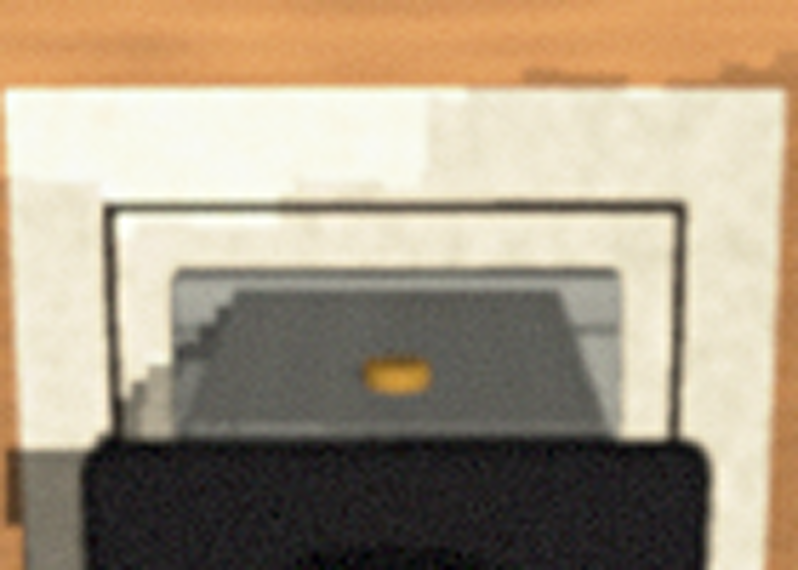

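Foot centred, square to the outline, held over a second at about 14 N on the tool. I'll release and lift.

Request:
{"fn": "move_arm", "kwargs": {
  "motion": [0,-0.3,0,0,-1,0,-0.6,0,0,-1,0,-0.8,0,0,-1,0,-0.8,0,0,-1,0,-1.5,0,0,-1,0,-2.5,0,0,-1,0,-2.5,0,0,-1,0,0,0,0,-1]
}}

```text
t: 20.35
eef_pos: [0.4778, 0.2023, 0.2637]
ee_rot: [-1.241, 1.152, -1.155]
force: [0.3, -0.0, -3.4]
finger_gap: 0.279
```

```bash
python3 - <<'E'
from h import *
s=bot.get_state(); p,d=read_camera("wrist");print(s["t"],s["eef_pos"].round(4),s["force"].round(2),s["torque"].round(2),Rn.from_rotvec(s["ee_rot"]).as_matrix().round(4).tolist(),s["finger_gap"])
cv2.imwrite("pics/w10.png",p[...,::-1])
R=Rn.from_rotvec(s["ee_rot"]).as_matrix()
print((proj("wrist",np.array([[-.025,.0025,.035],[.025,.0025,.035],[-.025,.1065,.035],[.025,.1065,.035]])@R.T+s["eef_pos"],s)).round(1).tolist())
p,d=read_camera("side"); cv2.imwrite("pics/s10.png",p[...,::-1])
P=cloud("side",d); q=P[290:450,238:400].reshape(-1,3); q=q[(q[:,2]>.08)&(q[:,2]<.1)&(q[:,0]<.6)&(q[:,0]>.38)&(q[:,1]<.3)&(q[:,1]>.08)]; print("box",cv2.minAreaRect(q[:,:2].astype(np.float32)*1000))
E
```

```text
20.35 [0.4778 0.2023 0.2637] [ 0.33 -0.03 -3.44] [-0.03  0.01 -0.01] [[0.0748, 0.0026, 0.9972], [-0.9972, 0.0009, 0.0748], [-0.0007, -1.0, 0.0027]] 0.27895737325778097
[[255.1, 227.6], [367.9, 227.7], [274.8, 189.4], [346.6, 189.4]]
box ((492.4518737792969, 188.38278198242188), (206.8567352294922, 209.8271026611328), 4.064767837524414)
```

View pics/w10.png

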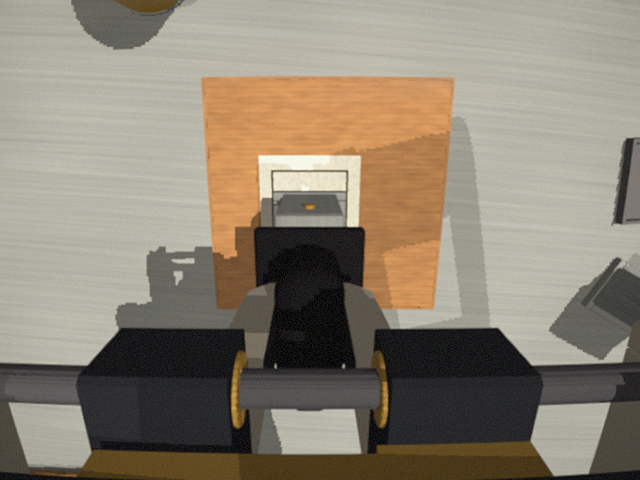

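View pics/s10.png

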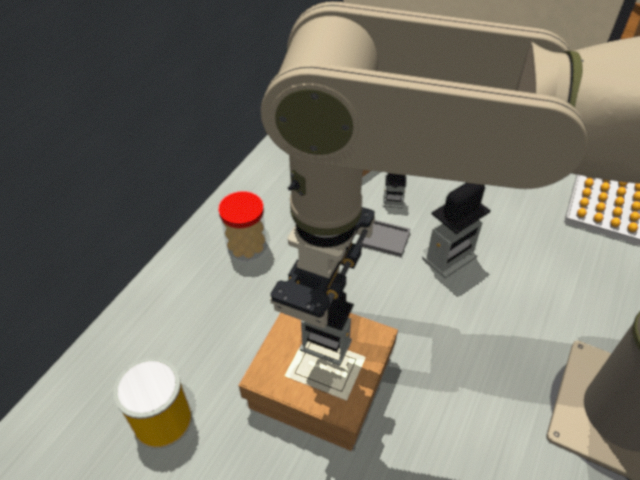

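The box has not moved (492.5,188.4 against 492.8,188.7 before). I'll carry the stamp back to the tray.

Request:
{"fn": "move_arm", "kwargs": {
  "motion": [2.0,0,0.2,0,-1,4.0,0,0.2,0,-1,4.5,0,0.2,0,-1,4.5,0,0.2,0,-1,4.5,0,0.2,0,-1,4.5,0,0.2,0,-1,4.5,0,0.2,0,-1,4.5,0,0.2,0,-1]
}}

```text
t: 21.45
eef_pos: [0.5167, -0.127, 0.2596]
ee_rot: [-1.245, 1.157, -1.152]
force: [0.3, 0.5, -3.7]
finger_gap: 0.276
```

Request:
{"fn": "move_arm", "kwargs": {
  "motion": [4.0,0,0.2,0.015,-1,2.0,0,0.2,0,-1,0,0,0,0,-1,0,0,0,0,-1]
}}

```text
t: 21.95
eef_pos: [0.5256, -0.1843, 0.2612]
ee_rot: [-1.237, 1.166, -1.163]
force: [0.5, -0.4, -2.5]
finger_gap: 0.28
```

```bash
python3 - <<'E'
from h import *
import json
s=bot.get_state(); p,d=read_camera("wrist");print(s["t"],s["eef_pos"].round(4),s["force"].round(2),Rn.from_rotvec(s["ee_rot"]).as_matrix().round(4).tolist(),s["finger_gap"])
json.dump({k:np.array(v).tolist() for k,v in s.items()},open("pics/w11.json","w"))
cv2.imwrite("pics/w11c.png",cv2.resize(p[130:250,240:380,::-1],None,fx=5,fy=5,interpolation=cv2.INTER_CUBIC))
p,d=read_camera("side"); cv2.imwrite("pics/s11c.png",cv2.resize(p[120:270,340:460,::-1],None,fx=4,fy=4,interpolation=cv2.INTER_CUBIC))
E
```

```text
21.95 [ 0.5256 -0.1843  0.2612] [ 0.49 -0.37 -2.51] [[0.0606, -0.001, 0.9982], [-0.9982, 0.0011, 0.0606], [-0.0012, -1.0, -0.001]] 0.27967489313833666
```

View pics/w11c.png

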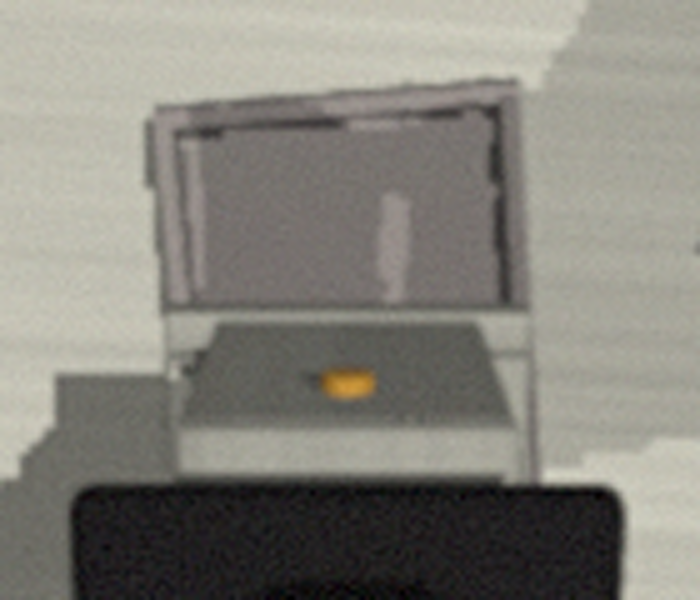

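View pics/s11c.png

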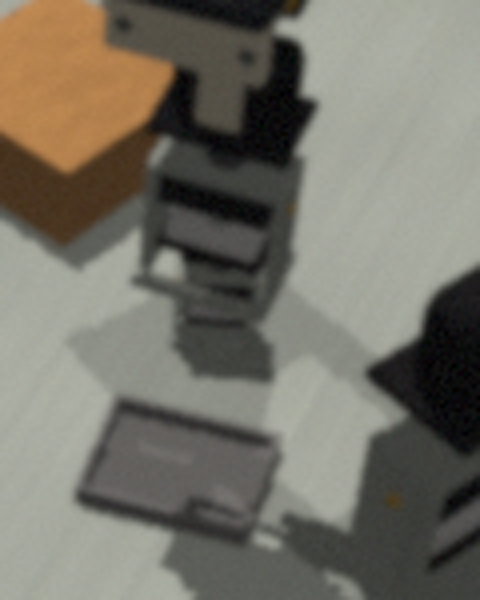

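```bash
python3 - <<'E'
from h import *
import json
s=json.load(open("pics/w11.json"))
f=lambda uv,z:atz("wrist",(np.array(uv)+.5)/5-.5+[240,130],z,s)
X=f([[155,106],[519,81],[530,300],[165,300]],.012); print(X.round(4))
l=X[0]-X[1]; w=np.linalg.norm(l); n=np.array([l[1],-l[0]])/w; print(w,np.degrees(np.arctan2(n[1],n[0])), (X[0]+X[1])[:2]/2-.048*n)
t=(np.array([[118,400],[282,437],[246,540],[78,497]])+.5)/4-.5+[340,120]
Y=atz("side",t,.012); print(Y.round(4),Y.mean(0))
E
```

```text
[[ 0.5745 -0.14    0.012 ]
 [ 0.5842 -0.2146  0.012 ]
 [ 0.539  -0.2207  0.012 ]
 [ 0.5343 -0.1435  0.012 ]]
0.07524274904023696 7.380558603555303 [ 0.53177092 -0.18343411]
[[ 0.5787 -0.2075  0.012 ]
 [ 0.4872 -0.2236  0.012 ]
 [ 0.4762 -0.1457  0.012 ]
 [ 0.5678 -0.1321  0.012 ]] [ 0.5274633  -0.17723643  0.012     ]
```

Tray centre is about (0.530,-0.183), yaw about 7°. I'll nudge +3.5 mm along z, turn −0.035 and descend.

Request:
{"fn": "move_arm", "kwargs": {
  "motion": [0,0,0.35,-0.035,-1,0,3.0,0,0,-1,0,4.0,0,0,-1,0,3.0,0,0,-1,0,2.0,0,0,-1,0,1.0,0,0,-1,0,0,0,0,-1,0,0,0,0,-1]
}}

```text
t: 23.05
eef_pos: [0.5302, -0.1857, 0.1334]
ee_rot: [-1.252, 1.137, -1.141]
force: [-0.1, 0.4, -2.4]
finger_gap: 0.279
```

```bash
python3 - <<'E'
from h import *
import json
s=bot.get_state(); p,d=read_camera("wrist");print(s["t"],s["eef_pos"].round(4),s["force"].round(2),Rn.from_rotvec(s["ee_rot"]).as_matrix().round(4).tolist(),s["finger_gap"])
cv2.imwrite("pics/w12c.png",cv2.resize(p[130:250,240:380,::-1],None,fx=5,fy=5,interpolation=cv2.INTER_CUBIC))
p,d=read_camera("side"); cv2.imwrite("pics/s12c.png",cv2.resize(p[150:270,340:460,::-1],None,fx=5,fy=5,interpolation=cv2.INTER_CUBIC))
E
```

```text
23.05 [ 0.5302 -0.1857  0.1334] [-0.11  0.41 -2.4 ] [[0.0949, 0.0021, 0.9955], [-0.9955, -0.0009, 0.0949], [0.0011, -1.0, 0.002]] 0.2794662158764276
```

View pics/w12c.png

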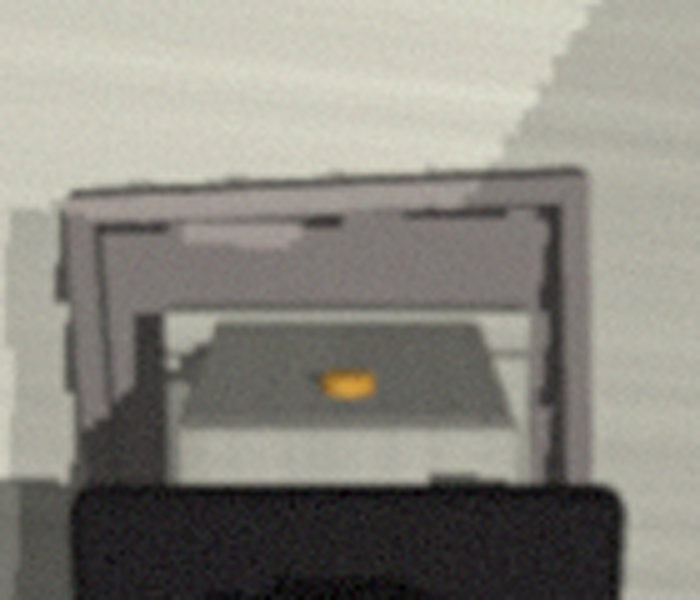

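View pics/s12c.png

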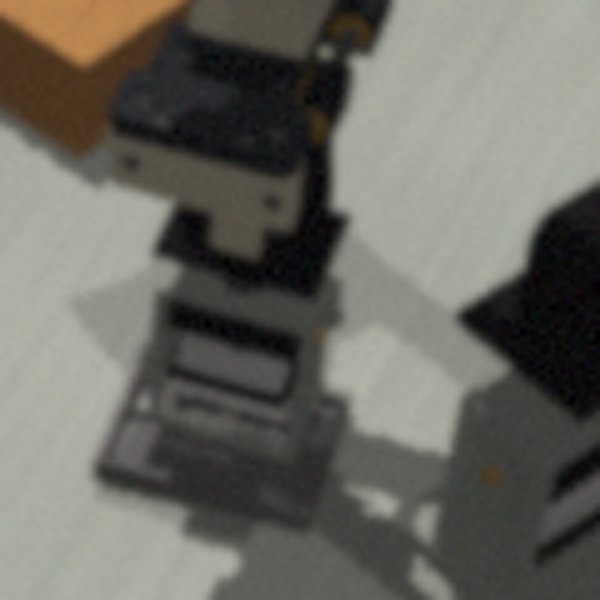

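Foot is about 2.4 mm right of tray centre in this view, and the fore-aft gap is good. I'll shift −2.5 mm in x and lower.

Request:
{"fn": "move_arm", "kwargs": {
  "motion": [-0.25,0,0,0,-1,0,0.8,0,0,-1,0,0.7,0,0,-1,0,0.4,0,0,-1,0,0.2,0,0,-1,0,0,0,0,-1,0,0,0,0,-1]
}}

```text
t: 24.02
eef_pos: [0.5292, -0.1829, 0.111]
ee_rot: [-1.252, 1.139, -1.139]
force: [-0.5, -0.1, -3.1]
finger_gap: 0.279
```

Request:
{"fn": "move_arm", "kwargs": {
  "motion": [0,0.1,0,0,-1,0,0.05,0,0,-1,0,0,0,0,-1]
}}

```text
t: 24.4
eef_pos: [0.5294, -0.1829, 0.1099]
ee_rot: [-1.252, 1.138, -1.14]
force: [-0.6, 0.4, 2.9]
finger_gap: 0.277
```

Request:
{"fn": "move_arm", "kwargs": {
  "motion": [0,0,0,0,-0.3,0,0,0,0,-0.1,0,0,0,0,0.3,0,0,0,0,0.6,0,0,0,0,1,0,0,0,0,1,0,0,0,0,1,0,0,0,0,1]
}}

```text
t: 25.4
eef_pos: [0.5291, -0.1828, 0.1093]
ee_rot: [-1.253, 1.139, -1.139]
force: [0.4, 0.3, 0.1]
finger_gap: 0.993
```

Request:
{"fn": "move_arm", "kwargs": {
  "motion": [0,0,0,0,1,0,-0.5,0,0,1,0,-1.5,0,0,1,0,-3.0,0,0,1,0,-4.5,0,0,1,0,-5.0,0,0,1,0,-4.0,0,0,1,0,0,0,0,1]
}}

```text
t: 26.4
eef_pos: [0.531, -0.1836, 0.3005]
ee_rot: [-1.25, 1.131, -1.146]
force: [0.5, -0.2, -0.8]
finger_gap: 0.996
```

```bash
python3 - <<'E'
from h import *
s=bot.get_state(); p,d=read_camera("wrist");print(s["t"],s["eef_pos"].round(4),s["force"].round(2),s["finger_gap"])
cv2.imwrite("pics/w13.png",p[...,::-1])
P=cloud("wrist",d,s); m=(P[...,2]>.135)&(P[...,2]<.165)&(abs(P[...,0]-.528)<.06)&(abs(P[...,1]+.184)<.05)
q=P[m]; print(len(q),np.median(q[:,2]),cv2.minAreaRect(q[:,:2].astype(np.float32)*1000))
p,d=read_camera("side"); cv2.imwrite("pics/s13.png",p[...,::-1]); cv2.imwrite("pics/s13c.png",cv2.resize(p[150:270,340:500,::-1],None,fx=5,fy=5,interpolation=cv2.INTER_CUBIC))
P=cloud("side",d); q=P[290:450,238:400].reshape(-1,3); q=q[(q[:,2]>.08)&(q[:,2]<.1)&(q[:,0]<.6)&(q[:,0]>.38)&(q[:,1]<.3)&(q[:,1]>.08)]; print("box",cv2.minAreaRect(q[:,:2].astype(np.float32)*1000))
E
```

```text
26.4 [ 0.531  -0.1836  0.3005] [ 0.5  -0.23 -0.77] 0.9959480909785444
2034 0.15141617760280046 ((529.5238647460938, -182.1790008544922), (58.86606216430664, 25.88881492614746), 6.0833353996276855)
box ((492.67449951171875, 188.04879760742188), (207.04835510253906, 210.44003295898438), 4.190964221954346)
```

View pics/w13.png

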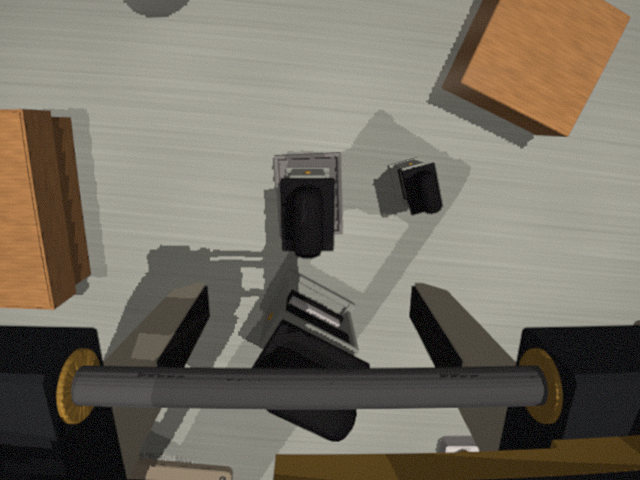

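View pics/s13c.png

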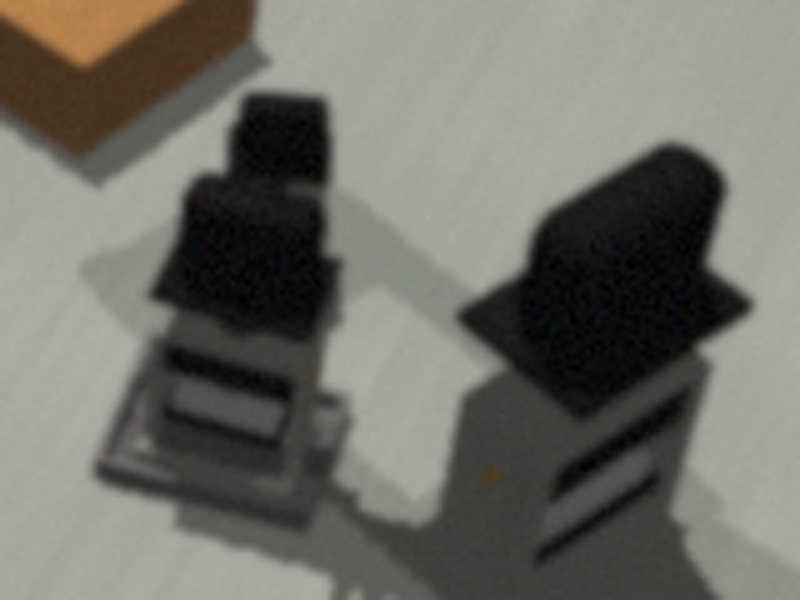

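The stamp stands upright in its tray: top at 151.4 mm as at the start, handle up. The box has not moved. I'll hand it in.

```bash
python3 - <<'E'
from h import *
print(bot.close_job())
E
```

```text
the job is handed in; nothing more can be done
None
```

I took the middle-sized stamp from its tray, set it inside the label's panel and pressed it down level. I held it for over a second, stood it back in the tray and handed the job in at about 26.5 s of the 54 s allowed.

- **Press:** The foot sat within about 1–2 mm of the panel's centre and square to its lines. The force on the tool rose steeply once the plate bottomed, to about 14 N. That puts roughly 6 N on the plate and about 17 N on the lid once the stamp's weight is added. These two are worked out from the wrist force, not measured directly.
- **After the press:** The box moved less than 1 mm. The stamp is upright in its tray, with its top at 151.4 mm as before, so the handle is up again. The gripper is clear of everything. The jar, tin and small box were not touched, though I did not re-measure their positions.
- **What disagreed:** The camera estimates of the panel centre differed by up to about 2 mm, so I aligned the foot to the outline by eye in the wrist picture. A sideways force of about 4 N built up during the press, but the box did not move. No ink mark showed in the pictures, so the only sign that the mark took is the force and the distance travelled.

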